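Point out which lapping ring goes with which valve port

TASK

Show the apprentice which ring laps which port: with the fingertips, point straight down at the middle of the smaller steel lapping ring from about 2 cm above it and hold there for two seconds, then point in the same way, again for two seconds, at the smaller of the two round ports in the valve plate. Touch and move none of the parts, do not dip low over the larger ring, the larger port or the brass spacer, and finish with the hand raised so that the fingertips are 20 cm or more above the bench.

Things in the scene. Friction and masses are not known exactly. Their poses are not given: they have to be found in the camera images.
- small_ring: The smaller lapping ring: plain steel ring lying flat on the magnetic strip, outer diameter 50 mm, bore 32 mm, 16 mm high. Origin at the centre of its underside, z up. Loose.
- small_ring_top (a point): On the smaller ring's axis, level with its top face (about 30 mm above the bench): the middle of the ring, to be pointed at.
- large_ring: The larger lapping ring: the same plain steel, lying flat on the same strip, outer diameter 76 mm, bore 52 mm, 16 mm high. Origin at the centre of its underside, z up. Loose.
- large_ring_top (a point): On the larger ring's axis, level with its top face (about 30 mm above the bench).
- spacer: Knurled brass spacer standing on the strip: a round sleeve of 34 mm diameter and 22 mm high with an 18 mm bore. Origin at the centre of its underside, z up. Loose.
- spacer_top (a point): On the spacer's axis, level with its top (about 36 mm above the bench).
- strip: Dark magnetic strip fixed to the bench near its far edge, a low bar 50 mm wide, 420 mm long, 14 mm high. The two rings and the spacer sit on it in any order, 130 mm apart. Origin at the centre of its underside; y along the strip, z up.
- valve_plate: Polished steel suction valve plate lying flat on the bench at any yaw, 130 x 90 x 10 mm, with two round through ports on its long centre line and a 7 mm bolt hole in each corner. Origin at the centre of its underside, x along the 130 mm side towards the smaller port, z up. Loose.
- small_port (a point): Centre of the smaller port's mouth (20 mm diameter), in the plate's top face 10 mm above the bench, 36 mm from the plate's middle: to be pointed at.
- large_port (a point): Centre of the larger port's mouth (38 mm diameter), in the plate's top face, 27 mm from the plate's middle on the other side.
- reed_clamp: Yellow polymer reed clamp lying on the bench beside the plate, a bar 80 mm long (its y), 22 mm wide and 15 mm high on two feet. Origin at the centre of its underside. Bystander, loose.
- tin: Closed grey jar of lapping paste with a metal lid, 60 mm diameter, 45 mm high, standing on the bench beside the plate. Origin at the centre of its underside. Bystander, loose.
There are look-alikes about, which are no part of the job. Leave any purple look-alike of the large_ring alone.

How it is judged:
By the outcome, as a careful person would: the job done as asked, in the order asked, and still so for the second after the job is handed in, with the robot touching nothing.
It also fails if it takes over 48 s, if anything falls off the work surface, if the arm or the gripper's body presses on something with over 40 N, if the wrist force passes 120 N, or if a joint passes its speed limit or range.

ROBOT

A 6-joint arm with a two-finger parallel gripper is mounted at the origin on the work surface. World frame = base frame: x ahead of the robot, y to its left, z up, the work surface at z = 0. Lengths are in m, angles in degrees, forces in N, time in s.
With the tool pointing down it reaches from about 0.25 to 0.725 m from the base axis. Payload 9.7 kg.
Tool frame: the origin (TCP) lies at the very end of the fingers, on their centre line; the grasp point (between the pads) lies 19 mm behind it; x points along the fingers, z is the direction in which the jaws open and shut, and the axes are right-handed (so a half turn about x gives the same grasp; the last joint's range is limited). The gripper opens to 85 mm and grips with 20 to 120 N. Pads are 22 mm wide; open, the fingers measure 114 mm over their backs; the gripper's body (76 mm by 85 mm) begins 54 mm behind the grasp point. The pads swing forward as they close: fully open they stand 13 mm farther back than shut.
Start: joints at [-68.87, 4.979, 10.078, 95.1, 0, 90], TCP at [0.198, -0.513, 0.231] pointing down, gripper open.
Joint ranges: [-179.16, 179.16], [-48.56, 103.87], [-65.8, 70.77], [-126.05, 130.52], [-82.76, 87.17], [-180, 180]. Speed limits (degrees/s): [127.2, 127.2, 147.25, 180, 180, 180].

INTERFACE

Orientations are given as [roll, pitch, yaw] about the fixed x, y, z axes, in that order (R = Rz(yaw) Ry(pitch) Rx(roll)).
In Python, from workcell import sensors, vision, job_done gives the robot as it stands.
- The arm moves only by the tool carry_out, never from a script. Its argument "increments" is a list of rows, each a list of 7 numbers: the turn, a rotation vector about the tool's x, y, z in degrees, then the shift along the tool's x, y, z in mm, then the opening in per cent of the stroke, from 0 (shut) to 100 (fully open). A call has 1 to 12 rows; each row shifts and turns the commanded pose from where the row before left it, along the tool's axes as they then stand; what a row does not reach is not made up. A row lasts 1/8 s, in which the tool goes at most 62.5 mm and 10.7 degrees, less where a joint would pass 70% of its speed; a pose out of reach is approached as far as the arm can. A call is refused whole if a number of a shift passes 62.5 or a number of a turn 10.7, either way. A call with a gripper value outside its range is refused whole. The fingers move at their own pace and stop on an object; "squeeze" is the grip in N (left out, the last holds). Time passes only in rows, so rows that do not move let the fingers close. It gives the time, the measured TCP pose, the force and the opening at its end, in the units of the state.
- sensors.get_obs(): the state, without advancing time (a new reading comes with each control period).
- vision.camera(name): name is "scene" or "top" or "wrist"; returns the picture (420x560x3 uint8, red, green, blue); there is no depth.
- vision.calibration(name): a dict with "camera_matrix" (3x3 intrinsics, pixels), "extrinsics" (4x4, takes a point from world to camera coordinates); the wrist camera has in their place "mount" (4x4, takes a point from camera to tool coordinates, whose origin is the TCP and whose axes are the tool frame's). Camera axes: x right, y up, looking along -z (the intrinsics and any distortion apply to the point x, -y, -z); pixel columns grow to the right and rows downward; lengths in m; the calibration is good to about 2 mm. The wrist camera is an equidistant fisheye: a pixel r from the principal point sees the ray r / f radians off the axis. A picture is of the moment at which its call begins: read the wrist's pose just before it. calibration takes no time and is no camera call.
- job_done(): hands the job in, once; it reports no verdict.
The state is a dict: "time": time; "q": joint angles; "qd": joint speeds; "joint_efforts": joint torques, N m; "ee_pos": TCP position; "tcp_rot": TCP orientation; "wrist_force": force on the tool from outside, world axes, zero at the start; "torque": the same for the moment, N m; "opening": finger opening in m.
Only numpy, scipy, OpenCV 4.12 (cv2) and the standard library are available. Lean on these libraries where they do the work, as an engineer would, in place of code of your own. Each camera call takes 0.05 s, during which the arm holds its last target.

## Working session

There is one attempt and no reset: what is moved stays moved. The work goes in short steps, Python scripts to look and compute and a tool call to move; the robot and the scene stay as the last step left them, time stands still between calls to the robot, and variables do not carry over. Pictures are saved under pics/ and viewed, and the job is handed in when it is done.

Besides the shell and the picture viewer there is one more tool, called after "Request:" as a command line: name --pt "numbers of a row" for each row, then --argument value for the rest. carry_out: Moves the arm, as the interface text tells. Its arguments: {"type":"object","properties":{"increments":{"type":"array"},"squeeze":{"type":"number"}},"required":["increments"]}

```bash
ls; mkdir -p pics; python3 - <<'E'
from workcell import sensors, vision
import cv2, numpy as np
np.set_printoptions(precision=4,suppress=True)
print(sensors.get_obs())
for n in ("scene","top","wrist"):
    cv2.imwrite(f"pics/{n}0.png",vision.camera(n)[:,:,::-1])
    print(n,vision.calibration(n))
E
```

```text
pics
{'time': 0.0, 'q': array([-68.87  ,   5.0117,  10.0343,  95.099 ,  -0.0019,  89.9997]), 'qd': array([ 0.0121,  0.115 , -0.0103,  0.0299, -0.014 , -0.0396]), 'joint_efforts': array([ -0.0003, -52.0386,  46.4803,   0.0162,   0.0001,   0.    ]), 'ee_pos': array([ 0.1982, -0.5128,  0.2306]), 'tcp_rot': array([-178.5859,   89.9236,  112.5444]), 'wrist_force': array([-0.2691, -0.0894, -0.5643]), 'torque': array([ 0.0024,  0.0085, -0.0076]), 'opening': 0.0856589039728309}
scene {'camera_matrix': array([[415.3293,   0.    , 285.7772],
       [  0.    , 415.3293, 208.0924],
       [  0.    ,   0.    ,   1.    ]]), 'extrinsics': array([[ 0.1762,  0.9842, -0.0192, -0.0608],
       [-0.6682,  0.1339,  0.7319,  0.3414],
       [ 0.7228, -0.1161,  0.6812, -1.3323],
       [ 0.    ,  0.    ,  0.    ,  1.    ]])}
top {'camera_matrix': array([[532.1886,   0.    , 278.5947],
       [  0.    , 532.1886, 208.489 ],
       [  0.    ,   0.    ,   1.    ]]), 'extrinsics': array([[-0.0146, -0.9998, -0.0108, -0.0084],
       [ 0.98  , -0.0165,  0.1984, -0.5576],
       [-0.1985, -0.0077,  0.9801, -1.1387],
       [ 0.    ,  0.    ,  0.    ,  1.    ]])}
wrist {'camera_matrix': array([[325.1923,   0.    , 280.488 ],
       [  0.    , 325.1923, 210.2837],
       [  0.    ,   0.    ,   1.    ]]), 'mount': array([[ 0.0015,  0.271 , -0.9626, -0.1435],
       [ 0.0005,  0.9626,  0.271 ,  0.0686],
       [ 1.    , -0.0008,  0.0013,  0.0001],
       [ 0.    ,  0.    ,  0.    ,  1.    ]])}
```

View pics/top0.png

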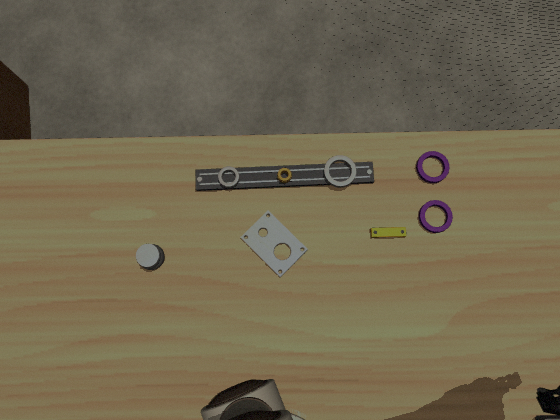

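View pics/scene0.png

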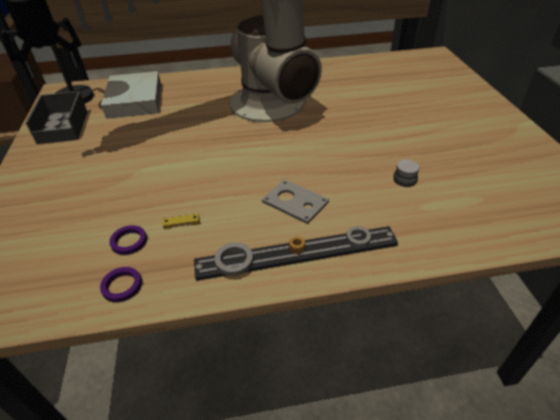

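```bash
cat > h.py <<'E'
import numpy as np, cv2
from workcell import vision
def ray(n,u,v,z):
    c=vision.calibration(n);K=c["camera_matrix"];E=c["extrinsics"]
    d=np.array([(u-K[0,2])/K[0,0],-(v-K[1,2])/K[1,1],-1.])
    R=E[:3,:3];R=np.linalg.svd(R);R=R[0]@R[2]
    o=-R.T@E[:3,3];w=R.T@d
    return o+w*(z-o[2])/w[2]
E
python3 - <<'E'
import cv2
a=cv2.imread("pics/top0.png");b=cv2.imread("pics/scene0.png")
c1=cv2.resize(a[150:290,190:390],None,fx=4,fy=4,interpolation=cv2.INTER_CUBIC)
cv2.imwrite("pics/ctop.png",c1)
c2=cv2.resize(b[170:290,190:410],None,fx=3.6,fy=3.6,interpolation=cv2.INTER_CUBIC)
cv2.imwrite("pics/cscene.png",c2)
E
```

```text
(no output)
```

View pics/ctop.png

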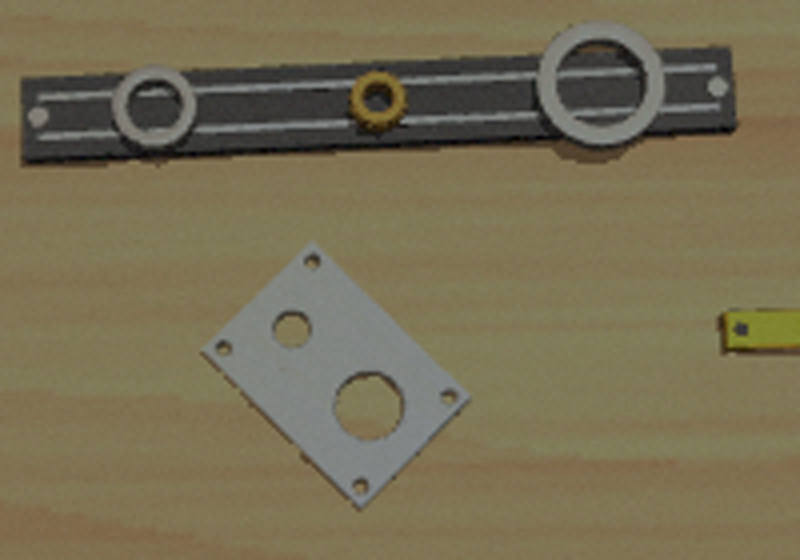

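View pics/cscene.png

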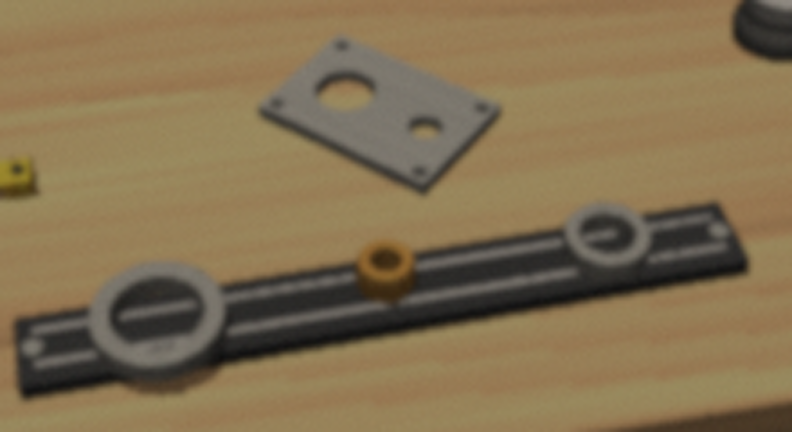

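The top view shows the small ring at (228,176), the spacer at (284,175), the large ring at (340,171), purple rings at (433,167) and (436,216), the small port at (263,232), the large port at (282,251), and 7 mm bolt holes at the plate's corners. My targets are the small steel ring at (228,176) and the small port at (263,232). Both crops confirm the choice. Next I'll measure them in both views.

```bash
python3 - <<'E'
import cv2,numpy as np
from h import *
np.set_printoptions(precision=4,suppress=True)
def ell(n,box,z,kind,f=6):
    im=cv2.imread(f"pics/{n}0.png");x0,y0,x1,y1=box
    c=cv2.resize(im[y0:y1,x0:x1],None,fx=f,fy=f,interpolation=cv2.INTER_CUBIC)
    if kind=="port":   # low-saturation plate: holes show wood
        s=c.astype(int); m=((s[:,:,2]-s[:,:,0])<25).astype(np.uint8)*255
    else:
        g=cv2.cvtColor(c,cv2.COLOR_BGR2GRAY); g=cv2.GaussianBlur(g,(0,0),3)
        t,m=cv2.threshold(g,0,255,cv2.THRESH_OTSU)
    m=cv2.medianBlur(m,9)
    cs,h=cv2.findContours(m,cv2.RETR_CCOMP,cv2.CHAIN_APPROX_NONE)
    cv2.imwrite(f"pics/m_{n}_{kind}.png",m)
    for k,q in enumerate(cs):
        if len(q)<40 or cv2.contourArea(q)<300: continue
        (a,b),ax,an=cv2.fitEllipse(q)
        u=x0+(a+.5)/f-.5;v=y0+(b+.5)/f-.5
        P=q[:,0]; W=np.array([ray(n,x0+(p[0]+.5)/f-.5,y0+(p[1]+.5)/f-.5,z) for p in P[::3]])[:,:2]
        (cx,cy),r2,_=cv2.fitEllipse(W.astype(np.float32)*1000)
        print(n,kind,"hole" if h[0,k,3]>=0 else "outer",np.round((u,v),1),"world mm",np.round((cx,cy),1),"axes",np.round(r2,1))
for n,bx in (("top",(235,205,312,280)),("scene",(258,175,335,225))): ell(n,bx,.010,"port")
for n,bx in (("top",(205,160,252,194)),("scene",(338,216,384,252))): ell(n,bx,.030,"small")
for n,bx in (("top",(318,150,362,192)),("scene",(205,236,262,280))): ell(n,bx,.030,"large")
for n,p in (("top",(284,174.5)),("scene",(297,242))): print("spacer",ray(n,*p,.036))
for n,p in (("top",(149,255)),("scene",(407,167))): print("tin",ray(n,*p,.045))
print([ray("top",*p,.014) for p in ((195,180),(374,172))])
E
```

```text
top port outer [273.9 243.3] world mm [486.   -4.4] axes [105.3 158.4]
top port hole [281.9 251.3] world mm [466.3 -23. ] axes [37.6 38.5]
top port hole [262.7 232.1] world mm [511.6  20.8] axes [19.2 20.5]
scene port outer [295.7 201.2] world mm [493.7  -4.6] axes [105.3 161.1]
scene port hole [307.7 206.3] world mm [519.8  19.9] axes [16.4 18.1]
scene port hole [285.6 196.2] world mm [474.8 -23.5] axes [34.4 38.1]
top small outer [242.5 191.4] world mm [604.5  66. ] axes [  9.7 171.5]
top small outer [211.3 183.2] world mm [625.1 138.2] axes [ 5.  45.9]
top small outer [245.3 181.6] world mm [627.5  59.1] axes [ 5.3 39.6]
top small outer [227.8 169.4] world mm [658.  100.1] axes [ 68.8 100. ]
top small hole [228.2 175.6] world mm [642.6  99.1] axes [31.  33.5]
scene small outer [380.5 250.1] world mm [694.6 129.4] axes [ 6.6 44.2]
scene small outer [342.4 246.2] world mm [669.9  57.9] axes [ 4.6 28.9]
scene small outer [340.6 237.6] world mm [646.5  61. ] axes [ 4.4 18.1]
scene small outer [358.8 226.4] world mm [621.6 107.4] axes [ 81.  103.5]
scene small hole [358.8 234.2] world mm [644.4 100.2] axes [30.4 33.6]
top large outer [344.9 188.2] world mm [ 607.9 -170.8] axes [ 16.5 136.2]
top large outer [320.2 178.4] world mm [ 632.3 -114.4] axes [ 4.8 16. ]
top large outer [340.  164.4] world mm [ 665.4 -161.5] axes [ 95.7 102.2]
top large hole [340.5 179.5] world mm [ 628.8 -161.3] axes [ 6.9 29.5]
top large hole [340.  169.1] world mm [ 653.9 -161.2] axes [46.  49.9]Traceback (most recent call last):
  File "<stdin>", line 24, in <module>
  File "<stdin>", line 19, in ell
  File "h.py", line 4, in ray
    c=vision.calibration(n);K=c["camera_matrix"];E=c["extrinsics"]
ValueError: time passes only in moves, steps and waits
```

```bash
cat >> h.py <<'E'
from scipy.spatial.transform import Rotation as Ro
from workcell import sensors
def delta(t):
    o=sensors.get_obs();R=Ro.from_euler("xyz",o["tcp_rot"],degrees=True).as_matrix()
    print("t",round(o["time"],2),"pos",np.round(o["ee_pos"],4),"open",round(o["opening"],4),"q",np.round(o["q"],1),"F",np.round(o["wrist_force"],1))
    print("tool x,y,z in world",np.round(R.T,4).tolist())
    print("tool shift mm",np.round(R.T@(np.array(t)-o["ee_pos"])*1000,1))
    # turn that makes tool x straight down
    v=np.cross(R[:,0],[0,0,-1]);print("levelling turn deg (tool)",np.round(np.degrees(R.T@v),2))
E
python3 - <<'E'
from h import *
delta([.6435,.0997,.22])
E
```

```text
t 0.15 pos [ 0.1982 -0.5128  0.2308] open 0.0856 q [-68.9   5.   10.   95.1   0.   90. ] F [-0.5  0.3  0.2]
tool x,y,z in world [[-0.0004, 0.001, -1.0], [0.9327, 0.3606, 0.0], [0.3606, -0.9327, -0.001]]
tool shift mm [  11.2  636.2 -410.8]
levelling turn deg (tool) [ 0.   -0.06 -0.  ]
```

Request:
carry_out --pt "0 0 0 0 20 -13 0" --pt "0 0 0 0 40 -26 0" --pt "0 0 0 0 45 -29 0" --pt "0 0 0 0 45 -29 0" --pt "0 0 0 0 45 -29 0" --pt "0 0 0 0 45 -29 0" --pt "0 0 0 0 45 -29 0" --pt "0 0 0 0 45 -29 0" --pt "0 0 0 0 45 -29 0" --pt "0 0 0 0 45 -29 0" --pt "0 0 0 0 40 -26 0" --pt "0 0 0 0 20 -13 0" --squeeze 20

```text
time: 1.65
ee_pos: [0.5347, -0.0477, 0.231]
tcp_rot: [-155.5, 90.0, 135.7]
wrist_force: [-1.1, -0.7, -0.2]
opening: 0.0004
```

```bash
python3 - <<'E'
from h import *
delta([.6435,.0997,.22])
im=vision.camera("wrist");cv2.imwrite("pics/w1.png",im[:,:,::-1])
E
```

```text
t 1.65 pos [ 0.5347 -0.0477  0.231 ] open 0.0004 q [ -5.1   3.2   8.1  95.    0.  153.6] F [-1.1 -0.7 -0.2]
tool x,y,z in world [[-0.0005, 0.0004, -1.0], [0.9318, 0.3629, -0.0003], [0.3629, -0.9318, -0.0006]]
tool shift mm [ 11.  154.9 -97.9]
levelling turn deg (tool) [-0.   -0.03  0.01]
```

View pics/w1.png

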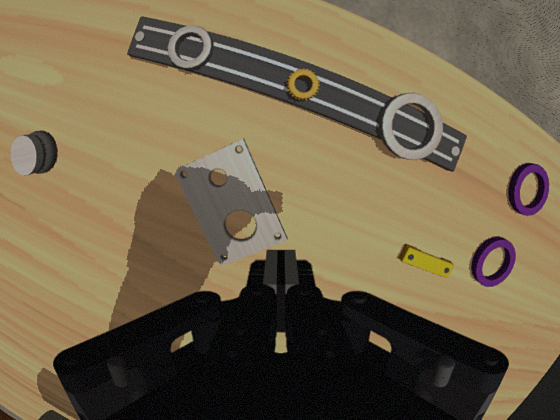

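The wrist view shows the small ring at (190,47), the spacer at (304,84), the large ring at (412,126), the small port at (218,177) and the large port at (240,225). The layout agrees with the other views. I'll measure from this one too.

```bash
cat >> h.py <<'E'
def wray(u,v,z,pos,rot):
    c=vision.calibration("wrist");K=c["camera_matrix"];M=c["mount"]
    a,b=(u-K[0,2])/K[0,0],(v-K[1,2])/K[1,1];r=np.hypot(a,b);s=np.sin(r)/max(r,1e-9)
    d=np.array([a*s,-b*s,-np.cos(r)])
    R=Ro.from_euler("xyz",rot,degrees=True).as_matrix()
    o=R@M[:3,3]+pos;w=R@M[:3,:3]@d
    return o+w*(z-o[2])/w[2]
E
cat > wm.py <<'E'
import sys
from h import *
def meas(f,box,z,kind,o,f_=6):
    im=cv2.imread(f);x0,y0,x1,y1=box
    c=cv2.resize(im[y0:y1,x0:x1],None,fx=f_,fy=f_,interpolation=cv2.INTER_CUBIC)
    s=cv2.GaussianBlur(c,(0,0),3).astype(int)
    if kind=="port":
        rel=(s[:,:,2]-s[:,:,0])/np.maximum(s[:,:,2],1); m=(rel<.25).astype(np.uint8)*255
    else:
        m=cv2.threshold(s.mean(2).astype(np.uint8),0,255,cv2.THRESH_OTSU)[1]
    m=cv2.medianBlur(m,9);cv2.imwrite(f"pics/mw_{kind}.png",m)
    cs,h=cv2.findContours(m,cv2.RETR_CCOMP,cv2.CHAIN_APPROX_NONE)
    for k,q in enumerate(cs):
        if cv2.contourArea(q)<1000: continue
        W=np.array([wray(x0+(p[0]+.5)/f_-.5,y0+(p[1]+.5)/f_-.5,z,*o)[:2] for p in q[::4,0]])*1000
        (cx,cy),ax,_=cv2.fitEllipse(W.astype(np.float32))
        print(kind,"hole" if h[0,k,3]>=0 else "outer",np.round((cx,cy),1),"axes",np.round(ax,1))
E
python3 - <<'E'
from wm import *
o=sensors.get_obs();o=(o["ee_pos"],o["tcp_rot"])
meas("pics/w1.png",(165,20,218,76),.030,"ring",o)
meas("pics/w1.png",(170,130,292,268),.010,"port",o)
# plate bolt holes (by eye) for a check
for p in ((239.5,149),(183,174.5),(278,236.5),(224.5,257.5)): print(np.round(wray(*p,.01,*o)*1000,1))
E
```

```text
ring outer [611.9 105.9] axes [ 9.3 46.9]
ring outer [630.9  69.2] axes [ 4.8 17.1]
ring outer [650.2 103.9] axes [59.4 60. ]
ring hole [643.6 102.3] axes [28.6 33.1]
port outer [442.7 -75.5] axes [25.1 54.2]
port outer [488.3  -1.5] axes [104.7 157.4]
port hole [470.  -20.1] axes [36.6 38.4]
port hole [514.5  23.2] axes [19.4 20.8]
port hole [553.6  11.6] axes [7.2 7.8]
[553.5  10.6  10. ]
[502.6  63.6  10. ]
[472.4 -67.3  10. ]
[422.1 -15.9  10. ]
```

```bash
python3 -c "
import cv2
a=cv2.imread('pics/w1.png')
cv2.imwrite('pics/cw1.png',cv2.resize(a[15:255,130:330],None,fx=2.5,fy=2.5,interpolation=cv2.INTER_CUBIC))"
```

```text
(no output)
```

View pics/cw1.png

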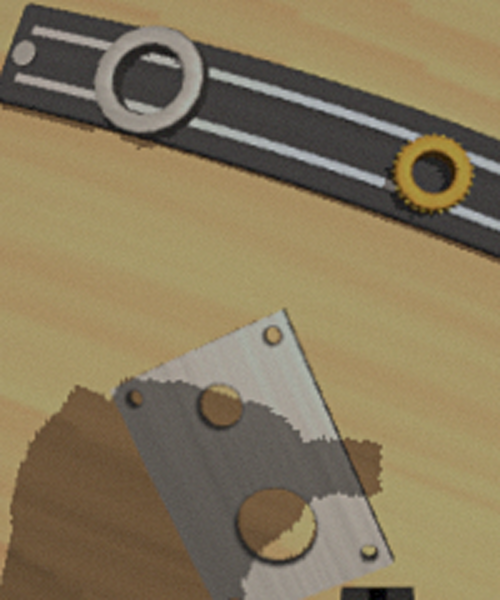

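Request:
carry_out --pt "0 0 0 0 16 -10 0" --pt "0 0 0 0 36 -23 0" --pt "0 0 0 0 46 -29 0" --pt "0 0 0 0 36 -23 0" --pt "0 0 0 0 16 -10 0" --pt "0 0 0 11 5 -3.4 0" --pt "0 0 0 40 0 0 0" --pt "0 0 0 40 0 0 0" --pt "0 0 0 20 0 0 0" --pt "0 0 0 0 0 0 0"

```text
time: 2.95
ee_pos: [0.6418, 0.096, 0.1182]
tcp_rot: [-102.3, 89.8, -171.2]
wrist_force: [0.6, -0.2, 1.1]
opening: -0.0003
```

```bash
python3 - <<'E'
from wm import *
delta([.6435,.1003,.050])
o=sensors.get_obs();o=(o["ee_pos"],o["tcp_rot"])
cv2.imwrite("pics/w2.png",vision.camera("wrist")[:,:,::-1])
cv2.imwrite("pics/s2.png",vision.camera("scene")[:,:,::-1])
E
```

```text
t 2.95 pos [0.6418 0.096  0.1182] open -0.0003 q [  8.5  18.1  12.8  84.9  -0.  167.4] F [ 0.6 -0.2  1.1]
tool x,y,z in world [[-0.0035, -0.0005, -1.0], [0.9331, 0.3595, -0.0035], [0.3595, -0.9331, -0.0008]]
tool shift mm [68.2  3.4 -3.3]
levelling turn deg (tool) [ 0.   -0.04  0.2 ]
```

View pics/w2.png

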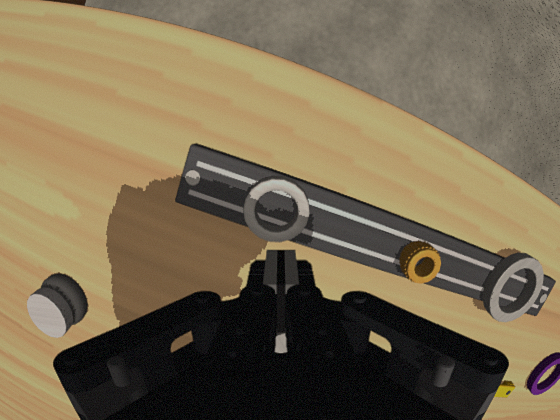

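View pics/s2.png

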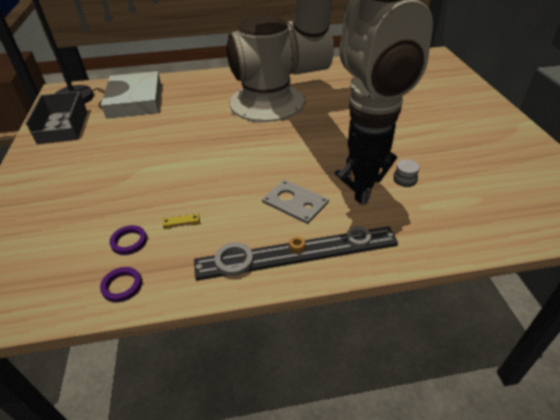

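The wrist view shows the small ring straight ahead of the fingertips, bore near (277,210). The scene view has the arm above the ring. I'll re-measure the bore from this closer picture.

```bash
python3 - <<'E'
from wm import *
o=sensors.get_obs();o=(o["ee_pos"],o["tcp_rot"])
for l,p in (("outer L",(243,211)),("outer R",(309.5,207)),("outer top",(276,178)),("bore top",(278,190))): print(l,np.round(wray(*p,.03,*o)*1000,1))
# fingertip end: where does the TCP project?
c=vision.calibration("wrist");M=np.linalg.inv(c["mount"]);p=M[:3,3];K=c["camera_matrix"]
x,y,z=p[0],-p[1],-p[2];r=np.arctan2(np.hypot(x,y),z);print("TCP px",K[0,2]+K[0,0]*r*x/np.hypot(x,y),K[1,2]+K[0,0]*r*y/np.hypot(x,y))
a=cv2.imread('pics/w2.png');cv2.imwrite('pics/cw2.png',cv2.resize(a[160:300,220:340],None,fx=4,fy=4,interpolation=cv2.INTER_CUBIC))
E
```

```text
outer L [634.8 123.7  30. ]
outer R [655.8  78.2  30. ]
outer top [667.2 109.4  30. ]
bore top [659.4 104.8  30. ]
TCP px 280.6921731555312 265.9412603246306
```

View pics/cw2.png

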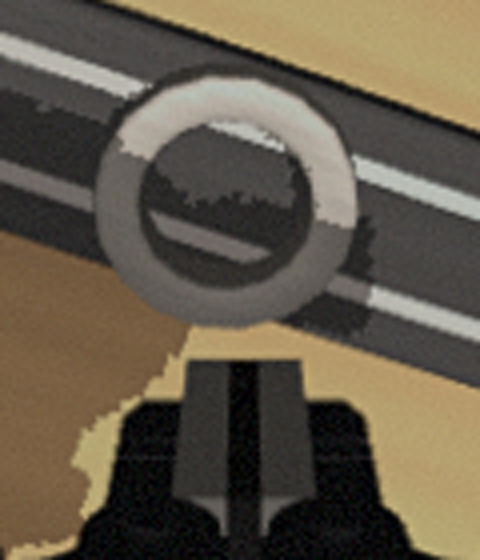

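```bash
python3 - <<'E'
from wm import *
o=sensors.get_obs();o=(o["ee_pos"],o["tcp_rot"])
f=lambda x,y:wray(220+(x+.5)/4-.5,160+(y+.5)/4-.5,.03,*o)*1000
P=[f(95,201),f(357,201),f(226,76),f(226,327)]
print(np.round(P,1),np.mean(P,0),np.round(f(226,201),1))
E
```

```text
[[635.8 123.7  30. ]
 [653.5  77.8  30. ]
 [666.8 109.2  30. ]
 [621.   91.7  30. ]] [644.29399413 100.58787538  30.        ] [644.7 100.7  30. ]
```

The ring centre comes out at (644.3, 100.6) mm with a diameter of about 49 mm, against 50 given. All views agree to about 2 mm. I'll descend to z = 0.05.

Request:
carry_out --pt "0 0 0 15 1.7 -1.7 0" --pt "0 0 0 25 1.7 -1.7 0" --pt "0 0 0 18 0 0 0" --pt "0 0 0 8 0 0 0" --pt "0 0 0 1 0 0 0" --pt "0 0 0 0 0 0 0"

```text
time: 3.8
ee_pos: [0.6457, 0.1013, 0.0541]
tcp_rot: [79.3, 89.9, 10.4]
wrist_force: [-0.6, 0.7, 0.1]
opening: -0.0
```

```bash
python3 - <<'E'
from wm import *
delta([.6438,.1004,.050])
E
```

```text
t 3.8 pos [0.6457 0.1013 0.0541] open -0.0 q [  8.9  19.2   7.1  77.9   0.  167.8] F [-0.6  0.7  0.1]
tool x,y,z in world [[0.0011, 0.0002, -1.0], [0.9328, 0.3604, 0.0011], [0.3604, -0.9328, 0.0002]]
tool shift mm [ 4.1 -2.1  0.1]
levelling turn deg (tool) [-0.    0.01 -0.06]
```

Correct by a couple of millimetres, then hold well over two seconds.

Request:
carry_out --pt "0 0 0 3.5 -1 0 0" --pt "0 0 0 0 0 0 0" --pt "0 0 0 0 0 0 0"

```text
time: 4.18
ee_pos: [0.6444, 0.1009, 0.0499]
tcp_rot: [84.8, 90.0, 15.9]
wrist_force: [-0.5, -0.0, 0.2]
opening: 0.0
```

Request:
carry_out --pt "0 0 0 0 0 0 0" --pt "0 0 0 0 0 0 0" --pt "0 0 0 0 0 0 0" --pt "0 0 0 0 0 0 0" --pt "0 0 0 0 0 0 0" --pt "0 0 0 0 0 0 0" --pt "0 0 0 0 0 0 0" --pt "0 0 0 0 0 0 0" --pt "0 0 0 0 0 0 0" --pt "0 0 0 0 0 0 0" --pt "0 0 0 0 0 0 0" --pt "0 0 0 0 0 0 0"

```text
time: 5.68
ee_pos: [0.6443, 0.1009, 0.0498]
tcp_rot: [-130.6, 90.0, 160.5]
wrist_force: [0.3, -0.7, -0.5]
opening: 0.0001
```

```bash
python3 - <<'E'
from wm import *
delta([.6438,.1004,.050])
cv2.imwrite("pics/w3.png",vision.camera("wrist")[:,:,::-1])
cv2.imwrite("pics/t3.png",vision.camera("top")[:,:,::-1])
s=vision.camera("scene")[:,:,::-1];cv2.imwrite("pics/s3.png",cv2.resize(s[120:290,270:450],None,fx=3.4,fy=3.4))
E
```

```text
t 5.67 pos [0.6443 0.1009 0.0498] open 0.0001 q [  8.9  19.2   6.6  77.4   0.  167.8] F [ 0.3 -0.7 -0.5]
tool x,y,z in world [[-0.0, 0.0, -1.0], [0.9328, 0.3605, -0.0], [0.3605, -0.9328, -0.0]]
tool shift mm [-0.2 -0.7  0.3]
levelling turn deg (tool) [-0. -0.  0.]
```

View pics/w3.png

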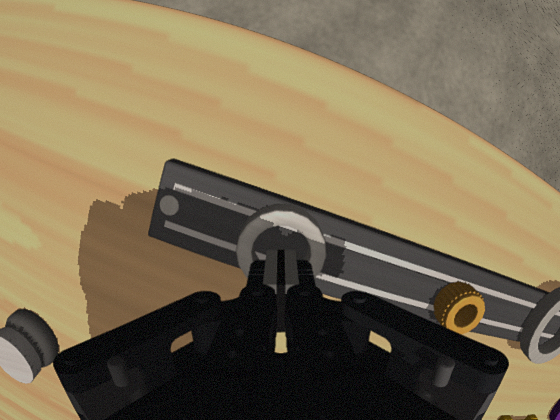

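View pics/s3.png

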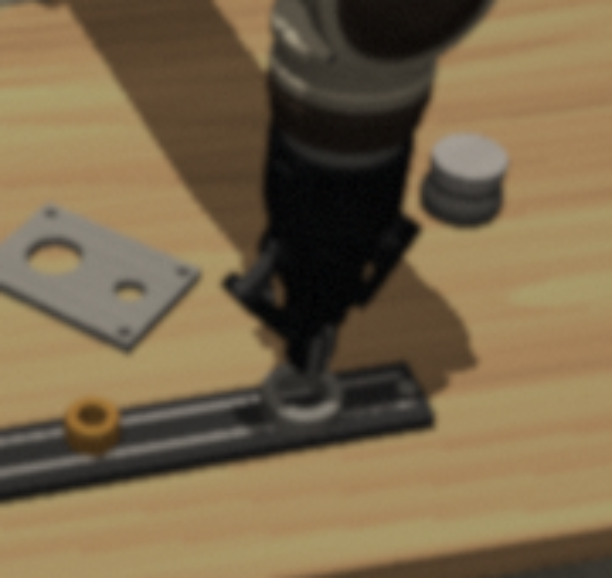

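The fingertips stand over the ring, with the tip over the bore near (280,250) in the wrist view. I'll hold a bit longer for margin, then lift.

Request:
carry_out --pt "0 0 0 0 0 0 0" --pt "0 0 0 0 0 0 0" --pt "0 0 0 0 0 0 0" --pt "0 0 0 0 0 0 0" --pt "0 0 0 0 0 0 0" --pt "0 0 0 0 0 0 0" --pt "0 0 0 0 0 0 0" --pt "0 0 0 0 0 0 0" --pt "0 0 0 0 0 0 0" --pt "0 0 0 0 0 0 0"

```text
time: 7.08
ee_pos: [0.6444, 0.1009, 0.0498]
tcp_rot: [-159.4, 90.0, 131.7]
wrist_force: [0.6, -0.1, 0.2]
opening: -0.0
```

Request:
carry_out --pt "0 0 0 -15 0 0 0" --pt "0 0 0 -35 0 0 0" --pt "0 0 0 -40 0 0 0" --pt "0 0 0 -30 0 0 0" --pt "0 0 0 0 -16 3 0" --pt "0 0 0 0 -35 6 0" --pt "0 0 0 0 -40 7 0" --pt "0 0 0 0 -35 6 0" --pt "0 0 0 0 -20 3.5 0" --pt "0 0 0 0 -5 1 0" --pt "0 0 0 0 0 0 0" --pt "0 0 0 0 0 0 0"

```text
time: 8.57
ee_pos: [0.5137, 0.0221, 0.1698]
tcp_rot: [94.0, 90.0, 25.2]
wrist_force: [0.8, 0.4, -0.1]
opening: 0.0001
```

```bash
python3 - <<'E'
from wm import *
delta([.5130,.0220,.030])
cv2.imwrite("pics/w4.png",vision.camera("wrist")[:,:,::-1])
E
```

```text
t 8.57 pos [0.5137 0.0221 0.1698] open 0.0001 q [  2.5  -0.8  -2.6  88.1   0.  161.3] F [ 0.8  0.4 -0.1]
tool x,y,z in world [[0.0001, 0.0, -1.0], [0.9326, 0.3608, 0.0001], [0.3608, -0.9326, -0.0]]
tool shift mm [139.8  -0.7  -0.2]
levelling turn deg (tool) [ 0.   -0.   -0.01]
```

View pics/w4.png

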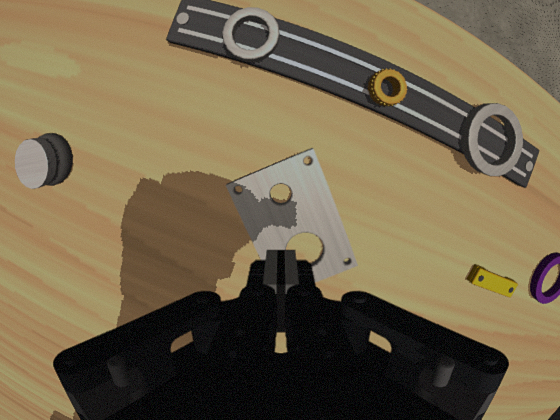

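The small port shows at (280,193), nearly under the camera, so this view should measure it well.

```bash
python3 - <<'E'
from wm import *
o=sensors.get_obs();o=(o["ee_pos"],o["tcp_rot"])
meas("pics/w4.png",(264,176,297,211),.010,"port",o)
E
```

```text
port outer [513.3  22.9] axes [37.  40.6]
port hole [513.6  22.6] axes [19.4 20.6]
```

Request:
carry_out --pt "0 0 0 15 0 0 0" --pt "0 0 0 30 0 0 0" --pt "0 0 0 35 0 0 0" --pt "0 0 0 30 0 0 0" --pt "0 0 0 20 0 0 0" --pt "0 0 0 8 0 0 0" --pt "0 0 0 2 0 0 0" --pt "0 0 0 0 0 0 0" --pt "0 0 0 0 0 0 0"

```text
time: 9.75
ee_pos: [0.5135, 0.0218, 0.0305]
tcp_rot: [70.8, 89.9, 1.9]
wrist_force: [-0.6, 0.5, -0.0]
opening: 0.0002
```

```bash
python3 - <<'E'
from wm import *
delta([.5135,.0223,.030])
cv2.imwrite("pics/w5.png",vision.camera("wrist")[:,:,::-1])
E
```

```text
t 9.75 pos [0.5135 0.0218 0.0305] open 0.0002 q [  2.4   1.  -16.3  72.6  -0.  161.3] F [-0.6  0.5 -0. ]
tool x,y,z in world [[0.0012, 0.0, -1.0], [0.9328, 0.3605, 0.0012], [0.3605, -0.9328, 0.0004]]
tool shift mm [ 0.5  0.2 -0.5]
levelling turn deg (tool) [-0.    0.02 -0.07]
```

View pics/w5.png

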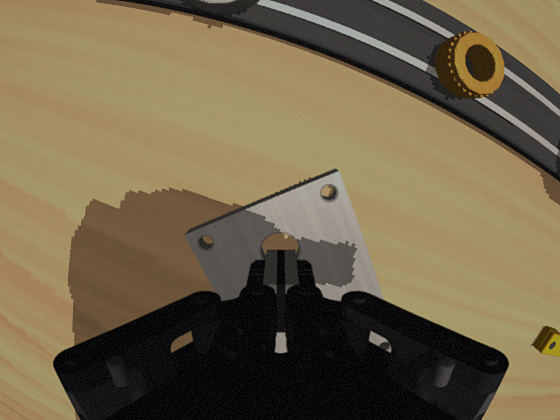

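The tip is over the small port, which peeks out at (280,242) just ahead of it. I'll hold, then rise.

Request:
carry_out --pt "0 0 0 0 0 0 0" --pt "0 0 0 0 0 0 0" --pt "0 0 0 0 0 0 0" --pt "0 0 0 0 0 0 0" --pt "0 0 0 0 0 0 0" --pt "0 0 0 0 0 0 0" --pt "0 0 0 0 0 0 0" --pt "0 0 0 0 0 0 0" --pt "0 0 0 0 0 0 0" --pt "0 0 0 0 0 0 0" --pt "0 0 0 0 0 0 0" --pt "0 0 0 0 0 0 0"

```text
time: 11.3
ee_pos: [0.513, 0.0217, 0.0298]
tcp_rot: [-89.0, 90.0, -157.9]
wrist_force: [0.2, -1.4, 0.5]
opening: 0.0002
```

Request:
carry_out --pt "0 0 0 0 0 0 0" --pt "0 0 0 0 0 0 0" --pt "0 0 0 0 0 0 0" --pt "0 0 0 0 0 0 0" --pt "0 0 0 0 0 0 0" --pt "0 0 0 0 0 0 0" --pt "0 0 0 0 0 0 0" --pt "0 0 0 0 0 0 0" --pt "0 0 0 0 0 0 0" --pt "0 0 0 0 0 0 0"

```text
time: 12.55
ee_pos: [0.5131, 0.0217, 0.0298]
tcp_rot: [94.2, 90.0, 25.3]
wrist_force: [0.0, -0.3, -0.2]
opening: 0.0
```

Request:
carry_out --pt "0 0 0 -15 0 0 0" --pt "0 0 0 -30 0 0 0" --pt "0 0 0 -40 0 0 0" --pt "0 0 0 -40 0 0 0" --pt "0 0 0 -40 0 0 0" --pt "0 0 0 -30 0 0 0" --pt "0 0 0 -20 0 0 0" --pt "0 0 0 -10 0 0 0" --pt "0 0 0 0 0 0 0" --pt "0 0 0 0 0 0 0" --pt "0 0 0 0 0 0 0"

```text
time: 13.92
ee_pos: [0.5128, 0.0217, 0.254]
tcp_rot: [-109.5, 89.9, -178.4]
wrist_force: [-0.6, -0.1, -0.8]
opening: -0.0001
```

```bash
python3 - <<'E'
from wm import *
delta([.5135,.0223,.25])
t=vision.camera("top")[:,:,::-1];cv2.imwrite("pics/t6.png",t)
w=vision.camera("wrist")[:,:,::-1];cv2.imwrite("pics/w6.png",w)
a=cv2.imread("pics/top0.png");d=cv2.absdiff(a,t).max(2)
print("changed >60:",[(n,int((d[y0:y1,x0:x1]>60).sum())) for n,(x0,y0,x1,y1) in dict(strip=(190,150,380,195),tin=(130,235,170,275),clamp=(365,220,412,242)).items()])
E
```

```text
t 13.93 pos [0.5128 0.0217 0.254 ] open -0.0001 q [  2.4   0.6   8.   97.5   0.  161.3] F [-0.6 -0.1 -0.8]
tool x,y,z in world [[-0.0014, -0.0, -1.0], [0.9328, 0.3605, -0.0013], [0.3605, -0.9328, -0.0005]]
tool shift mm [ 4.   0.9 -0.3]
levelling turn deg (tool) [ 0.   -0.03  0.07]
changed >60: [('strip', 1283), ('tin', 0), ('clamp', 0)]
```

View pics/w6.png

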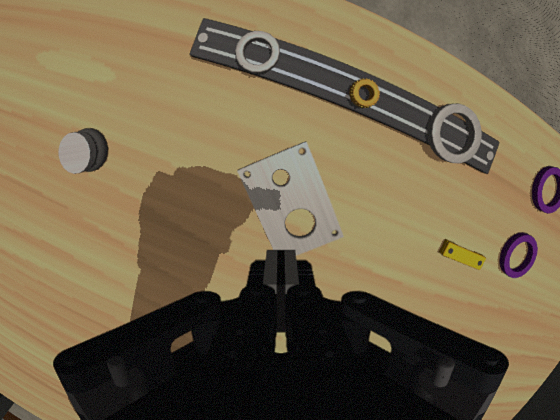

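The parts look undisturbed. The strip difference in the top view is probably the raised arm blocking it, so I'll check the positions from this wrist picture before handing in.

```bash
python3 - <<'E'
from wm import *
ob=sensors.get_obs();o=(ob["ee_pos"],ob["tcp_rot"])
meas("pics/w6.png",(266,165,297,192),.010,"port",o)
meas("pics/w6.png",(236,30,282,74),.030,"ring",o)
from workcell import job_done
print(job_done())
E
```

```text
port outer [512.5  21.5] axes [38.8 44.6]
port hole [513.5  22.6] axes [19.9 20.6]
ring outer [629.4  71.4] axes [ 4.9 13.8]
ring outer [651.5 100.3] axes [ 4.1 21.1]
ring outer [645.5 100.4] axes [49.7 55.9]
ring hole [644.  100.6] axes [29.8 33.8]
the job is handed in; nothing more can be done
None
```

View pics/t6.png

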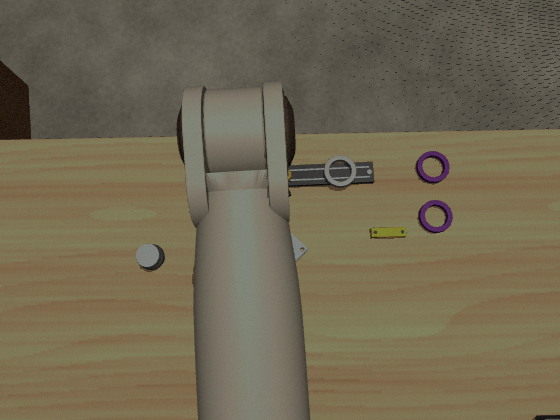

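The job is done and handed in at about 14 s. With the gripper shut and pointing straight down, I pointed at the smaller ring first, then the smaller port:

| Target | Fingertips held at (x, y, z), m | Target centre as last measured (x, y), m | Height above target | Hold |
|---|---|---|---|---|
| Smaller ring | 0.644, 0.101, 0.050 | 0.644, 0.101 | about 2 cm | about 2.9 s |
| Smaller port | 0.513, 0.022, 0.030 | 0.5135, 0.0226 | about 2 cm | about 2.8 s |

I moved between them with the fingertips about 17 cm up, and finished with them at 25.4 cm.

**Last checks:** The last wrist view found the ring and the port within about 1 mm of the positions I had pointed at. The tin and clamp are unchanged in the top view, and the wrist force readings stayed around 1 N.

**Checks that disagreed:**
- **Scene camera:** it put the port about 8 mm further out than the top view. I put this down to the hole's side wall showing at a slant and did not use that reading.
- **Top and first wrist views:** these differed by 2 to 3 mm, and the close wrist looks settled it.
- **Final top picture:** it shows a large change over the strip because the raised arm covers part of it.

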